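# Switch on the kiln control box with its square key

### The job

Switch on the kiln: take the wooden-handled square key out of its wooden stand, press its square end on the steel socket in the sloping face of the grey control box and feel round until it drops fully in, then turn it clockwise to the stop. Leave the key standing in the socket and let go of it. Turn the switch with the key only, do not press on the box with the fingers, and leave the clay pot, clay block, cup and jar around where they are.

Things in the scene. Friction and masses are not known exactly. Their poses are not given: they have to be found in the camera images.
- control_box: grey metal kiln control box, fixed to the table, 130 deep (x) by 180 wide (y), 45 high in front and 126 at the back. Its top face slopes 32 degrees, facing up and toward its own front (-x). Origin on the table under the centre of the face (the face is 86 above it there); x points to its back, z up. A round steel switch boss, 48 in diameter and 28 tall, stands square to the face at its centre; the boss turns, the box does not
- socket_mouth (a point): centre of the mouth of the square hole in the top of the steel boss. z points out of the hole along its axis (32 degrees from vertical, leaning toward the box's front); x and y are parallel to the sides of the hole and turn with the boss, x toward the black pointer on it. The hole is 18 square, 24 deep with a flat floor, and has a 2.5 lead-in at the mouth. The key fits in any of its four quarter-turn positions
- switch (a joint): turn of the steel boss in rad, growing clockwise as seen looking down on the face; 0 with the pointer straight up the slope (at the dot), 1.0 at the stop (at the bar). It starts anywhere from -0.35 to 0.3, turns with a friction of about 0.12 N m and stays where it is left. The key has about 0.13 rad of play in the hole either way, so it must be turned on that much further to bring the boss to its stop
- key_stand: fixed wooden block, 66 square and 48 tall on an 82 square foot plate 6 thick, with a loose 21 square hole 30 deep in its top in which the key stands upright at the start. Origin under its centre, z up, sides along x and y
- key_grip (a point): centre of the key's flat wooden handle; the handle is 12 thick (along x), 60 wide (along y) and 50 tall (along z, from 25 below to 25 above this point). z runs along the key from its square tip to its handle. At the start it stands upright with this point 114 above the table. The whole key is 121 long and weighs about 0.12 kg
- key_tip (a point): centre of the end face of the key's square steel tip, 96 below key_grip along the key's axis, same axes. The tip is 16 square for 34, its sides parallel to the key's x and y; above it a collar 28 in diameter and a round shank 14 in diameter lead to the handle
- pinch_pot: small grey clay pot, 78x85x52, bystander; origin under its centre
- clay_cube: block of grey clay, 67x72x54, bystander; origin under its centre
- cup: light blue plastic cup, 66 in diameter, 66 tall, bystander; origin under its centre
- slip_jar_lidded: glass jar with a lid, 80 in diameter, 136 tall, bystander; origin under its centre
Not all that is in view belongs to the job. There is more than one size of the part that bears key_grip; the job needs the larger.

How it is judged:
By the outcome, as a careful person would: the job done as asked, in the order asked, and still so for the second after the job is handed in, with the robot touching nothing.
It also fails if it takes over 51 s, if anything falls off the work surface, if the arm or the gripper's body presses on something with over 40 N, if the wrist force passes 120 N, or if a joint passes its speed limit or range.

### The arm

A 6-joint arm with a two-finger parallel gripper is mounted at the origin on a cart in front of the work surface, level with it; the furniture and walls round the work are solid. World frame = base frame: x ahead of the robot, y to its left, z up, the work surface at z = 0. Lengths are in m, angles in rad, forces in N, time in s.
With the tool pointing down it reaches from about 0.275 to 0.75 m from the base axis. Payload 10.2 kg.
Tool frame: the origin (TCP) lies midway between the tips of the shut fingers; the grasp point (between the pads) lies 19 mm behind it (env.hold_point_z is the distance from the TCP to the grasp point, in m); x points along the fingers, z is the direction in which the jaws open and shut, and the axes are right-handed (so a half turn about x gives the same grasp; the last joint's range is limited). The gripper opens to 85 mm and grips with 20 to 120 N. Pads are 22 mm wide; open, the fingers measure 114 mm over their backs; the gripper's body (76 mm by 85 mm) begins 54 mm behind the grasp point. The pads swing forward as they close: fully open they stand 13 mm farther back than shut.
Start: joints at [1.054, 0.313, 1.498, -0, 1.331, -0.223], TCP at [0.152, 0.503, 0.231] pointing down, gripper open.
Joint ranges: [-2.94, 2.94], [-0.97, 2.17], [0.19, 2.56], [-1.23, 4.37], [0.02, 3.11], [-2.88, 2.88]. Speed limits (rad/s): [2.39, 2.39, 3.01, 3.14, 3.14, 3.14].

### API

Orientations are given as a unit quaternion [x, y, z, w].
In Python, from bench import env, kinematics, monitor, eyes, job gives the robot as it stands. The module is installed in compiled form; this text tells all that it offers. Calls block until the motion is done:
- env.reach(position, orientation): joint-space move of the TCP to a pose.
- env.movel(position, velocity=0.15, frame=None, guard=None): straight line of the TCP; frame=None keeps the orientation; velocity is the mean speed in m/s. With guard (N) it stops when the force on the tool has changed by that much, and returns True; else False.
- env.set_joints(angles): joint-space move.
- env.release() and env.close_gripper(effort=None): open the fingers fully, or close them until they stop; effort is the grip in N (None keeps the last).
- env.hold(seconds).
- kinematics.ik(position, orientation): joint angles nearest the present ones, or None.
- monitor.sense(): the state.
- eyes.grab_frame(name): name is "scene" or "top" or "wrist"; returns a dict with "frame" (400x640x3 uint8, red, green, blue), "mtx" (3x3 intrinsics, pixels), "k1" (the pictures are not rectified: a ray, as slopes to the right and down, at radius r is drawn at 1 + k1 r^2 times it, then the intrinsics apply), "view" (4x4, takes a point from world to camera coordinates). Camera axes: x right, y down, z forward; pixel columns grow to the right and rows downward; lengths in m; the calibration is good to about 2 mm. A picture is of the moment at which its call begins. There is no depth.
A pose or a line that the arm cannot do raises env.MotionError and nothing moves.
- job.hand_in(): hands the job in, once; it reports no verdict.
The state is a dict: "clock": time; "joints": joint angles; "qvel": joint speeds; "joint_efforts": joint torques, N m; "position": TCP position; "ee_rot": TCP orientation; "contact_force": force on the tool from outside, world axes, zero at the start; "ft_torque": the same for the moment, N m; "finger_gap": opening from 0.0 (shut) to 1.0 (fully open).
Only numpy, scipy, OpenCV 4.12 (cv2) and the standard library are available. Lean on these libraries where they do the work, as an engineer would, in place of code of your own. Each camera call takes 0.05 s, during which the arm holds its last target.

## Working session

There is one attempt and no reset: what is moved stays moved. The work goes in short steps, each a Python script; the robot and the scene stay as the last script left them, time stands still between calls to the robot, and variables do not carry over. Pictures are saved under pics/ and viewed, and the job is handed in when it is done.

```bash
mkdir -p pics
python3 - <<'E'
from bench import env, kinematics, monitor, eyes, job
import cv2,numpy as np
for n in ("scene","top","wrist"):
    f=eyes.grab_frame(n); cv2.imwrite(f"pics/{n}0.png",f["frame"][:,:,::-1])
    print(n,f["mtx"].round(1).tolist(),f["k1"],f["view"].round(4).tolist())
s=monitor.sense(); print(s); print(env.hold_point_z)
E
```

```text
scene [[480.6, 0.0, 317.2], [0.0, 480.6, 194.9], [0.0, 0.0, 1.0]] -0.14934191171017308 [[0.5488, -0.8356, -0.0231, -0.346], [-0.4211, -0.2525, -0.8712, 0.3574], [0.7221, 0.4879, -0.4904, 1.1282], [0.0, 0.0, 0.0, 1.0]]
top [[384.2, 0.0, 322.3], [0.0, 384.2, 202.7], [0.0, 0.0, 1.0]] -0.03466942547724235 [[-0.0177, -0.9997, 0.0142, 0.0025], [-0.9862, 0.0151, -0.1651, 0.6305], [0.1648, -0.0169, -0.9862, 1.3345], [0.0, 0.0, 0.0, 1.0]]
wrist [[314.8, 0.0, 313.5], [0.0, 314.8, 200.8], [0.0, 0.0, 1.0]] 0.002423092022354404 [[0.2897, 0.9571, -0.0016, -0.5242], [0.9246, -0.2794, 0.2591, -0.0338], [0.2475, -0.0765, -0.9659, 0.3782], [0.0, 0.0, 0.0, 1.0]]
{'clock': 0.15, 'joints': array([ 1.05358873e+00,  3.13319994e-01,  1.49818777e+00,  3.01717995e-06,
        1.33096935e+00, -2.23424013e-01]), 'qvel': array([ 0.00130409, -0.00165865, -0.00300262, -0.00130491, -0.00090091,
       -0.00021839]), 'joint_efforts': array([ 1.17571166e-03, -4.12361491e+01, -2.59801787e+01, -1.59865581e-04,
        3.13478900e-03,  2.86757114e-06]), 'position': array([0.15196984, 0.50235812, 0.23089545]), 'ee_rot': array([-0.42155825,  0.56808411,  0.42130794,  0.56751098]), 'contact_force': array([-0.12118316,  0.32991214,  0.73944444]), 'ft_torque': array([-0.01943457,  0.02862855,  0.03367484]), 'finger_gap': 1.0002688518450948}
0.0187
```

View pics/scene0.png

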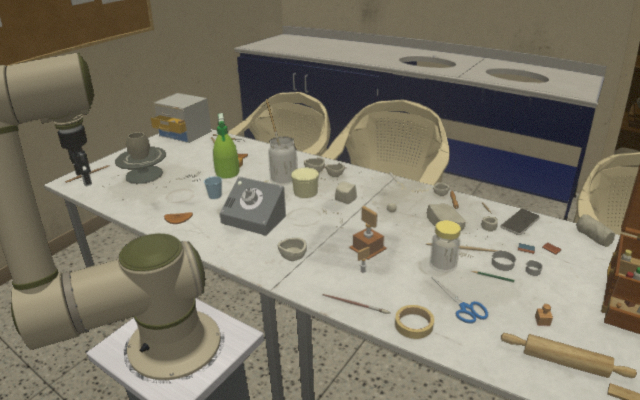

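View pics/top0.png

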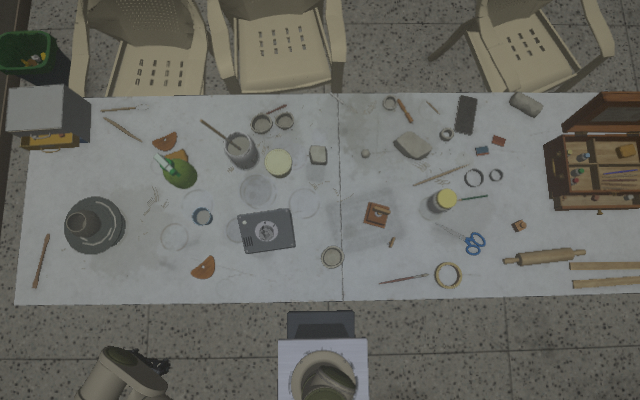

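View pics/wrist0.png

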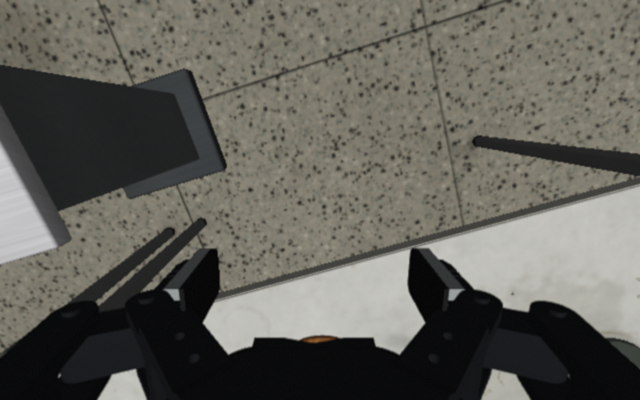

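Run:
```python
import cv2,numpy as np
t=cv2.imread("pics/top0.png"); s=cv2.imread("pics/scene0.png")
r=lambda im,x,y,w,h,f:cv2.resize(im[y:y+h,x:x+w],None,fx=f,fy=f,interpolation=cv2.INTER_CUBIC)
a=r(t,350,185,64,64,6); b=r(t,225,195,80,64,6)[:, :400]; 
c=r(s,340,200,64,80,4); d=r(s,215,170,80,64,5); e=r(s,520,295,50,40,5);
def pad(l):
    h=max(i.shape[0] for i in l); return np.hstack([cv2.copyMakeBorder(i,0,h-i.shape[0],0,0,0) for i in l])
cv2.imwrite("pics/c1.png",pad([a,b])); cv2.imwrite("pics/c2.png",cv2.resize(pad([c,d,e]),None,fx=.85,fy=.85))
```

```text
(no output)
```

View pics/c1.png

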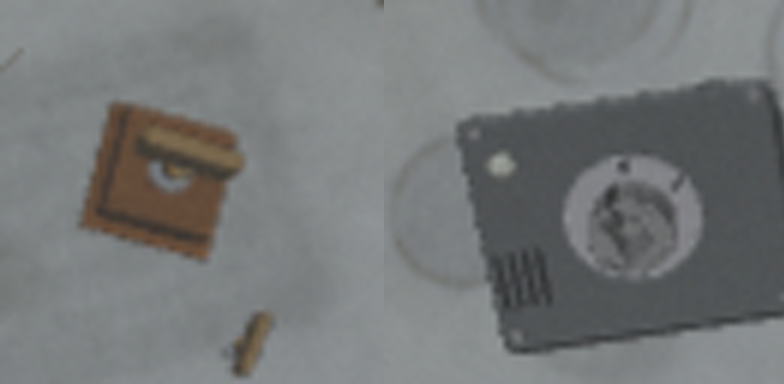

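View pics/c2.png

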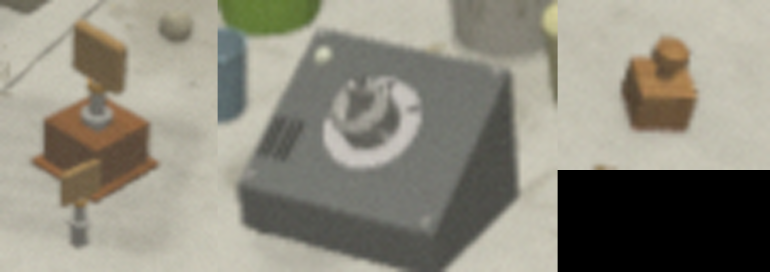

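```bash
cat > h.py <<'E'
import numpy as np,cv2
from scipy.spatial.transform import Rotation as R
def ray(f,px):
    px=np.atleast_2d(np.array(px,float)); K=f["mtx"];V=f["view"]
    d=np.array([f["k1"],0,0,0,0.])
    u=cv2.undistortPoints(px.reshape(-1,1,2),K,d).reshape(-1,2)
    dirs=np.c_[u,np.ones(len(u))]@V[:3,:3]
    return -V[:3,:3].T@V[:3,3],dirs/np.linalg.norm(dirs,axis=1)[:,None]
def onz(f,px,z):
    o,d=ray(f,px); return o+d*((z-o[2])/d[:,2])[:,None]
def onplane(f,px,p0,n):
    o,d=ray(f,px); return o+d*(((p0-o)@n)/(d@n))[:,None]
def tri(fs,pxs):
    A=np.zeros((3,3));b=np.zeros(3)
    for f,p in zip(fs,pxs):
        o,d=ray(f,p);d=d[0];P=np.eye(3)-np.outer(d,d);A+=P;b+=P@o
    x=np.linalg.solve(A,b)
    return x
def proj(f,P):
    P=np.atleast_2d(P); V=f["view"]
    return cv2.projectPoints(P,cv2.Rodrigues(V[:3,:3])[0],V[:3,3],f["mtx"],np.array([f["k1"],0,0,0,0.]))[0].reshape(-1,2)
def tool(down=(0,0,-1),zax=(1,0,0)):
    "orientation quat with tool x=down, z=jaw axis"
    x=np.array(down,float);x/=np.linalg.norm(x)
    z=np.array(zax,float);z-=x*(z@x);z/=np.linalg.norm(z)
    return R.from_matrix(np.c_[x,np.cross(z,x),z]).as_quat()
E
python3 - <<'E'
from bench import eyes
from h import *
t=eyes.grab_frame("top");s=eyes.grab_frame("scene")
cr=lambda L,x,y,f:[(x+a/f,y+b/f) for a,b in L]
print("handle top corners z=.139\n",onz(t,cr([(143,128),(243,160),(237,178),(136,148)],350,185,6),.139).round(4))
print("stand top z=.048\n",onz(t,cr([(124,105),(237,130),(209,240),(97,212)],350,185,6),.04).round(4))
print("small key",onz(t,cr([(250,345)],350,185,6),.07).round(4))
# box crop b offset 225,195, x shift 384
L=[(460-384,122),(770-384,82),(508-384,350)]
p=cr(L,225,195,6)
print("box back L,R z=.126",onz(t,p[:2],.126).round(4),"front left z=.045",onz(t,p[2:],.045).round(4))
c=cr([(635-384,216)],225,195,6); print("disc ctr z=.09",onz(t,c,.09).round(4))
E
```

```text
handle top corners z=.139
 [[ 0.6009 -0.1806  0.139 ]
 [ 0.5818 -0.2364  0.139 ]
 [ 0.5716 -0.2325  0.139 ]
 [ 0.5895 -0.1762  0.139 ]]
stand top z=.048
 [[ 0.6306 -0.1847  0.04  ]
 [ 0.6141 -0.2531  0.04  ]
 [ 0.5473 -0.233   0.04  ]
 [ 0.5654 -0.1659  0.04  ]]
small key [[ 0.4819 -0.249   0.07  ]]
box back L,R z=.126 [[0.5791 0.2812 0.126 ]
 [0.5993 0.1059 0.126 ]] front left z=.045 [[0.4538 0.2671 0.045 ]]
disc ctr z=.09 [[0.5278 0.1867 0.09  ]]
```

Run:
```python
from bench import env,eyes,kinematics,monitor
from h import *
s=monitor.sense(); print(R.from_quat(s["ee_rot"]).as_matrix().round(3))
yaw=np.arctan2(.0202,.1753); bx=np.array([np.cos(yaw),np.sin(yaw),0]); by=np.array([-bx[1],bx[0],0])
n=-np.sin(np.radians(32))*bx+np.array([0,0,np.cos(np.radians(32))])
m=np.array([.513,.185,.110])
print(yaw,n)
up=np.cross(by,n) # up slope
for th in np.arange(-180,180,30):
    a=np.radians(th); z=np.cos(a)*by+np.sin(a)*up
    q=kinematics.ik(m+.1*n,tool(-n,z)); print(th,None if q is None else np.round(q,2))
for sg in (1,-1):
  for k in (0.,):
    z=sg*np.array([.95,-.31,0]); q=kinematics.ik([.586,-.207,.11],tool((0,0,-1),z)); print("key",sg,None if q is None else np.round(q,2))
```

```text
[[-0.    -0.957  0.29 ]
 [-0.     0.29   0.957]
 [-1.     0.    -0.001]]
0.11472503777558618 [-0.52643573 -0.06066173  0.8480481 ]
-180 [ 0.14  0.04  2.04 -0.03  0.5   1.62]
-150 [ 0.14  0.04  2.04 -0.03  0.5   2.14]
-120 [ 0.14  0.04  2.04 -0.03  0.5   2.66]
-90 None
-60 [ 0.14  0.04  2.04 -0.03  0.5  -2.57]
-30 [ 0.14  0.04  2.04 -0.03  0.5  -2.05]
0 [ 0.14  0.04  2.04 -0.03  0.5  -1.52]
30 [ 0.14  0.04  2.04 -0.03  0.5  -1.  ]
60 [ 0.14  0.04  2.04 -0.03  0.5  -0.48]
90 [ 0.14  0.04  2.04 -0.03  0.5   0.05]
120 [ 0.14  0.04  2.04 -0.03  0.5   0.57]
150 [ 0.14  0.04  2.04 -0.03  0.5   1.09]
key 1 [-0.53  0.63  1.34 -0.    1.17 -0.21]
key -1 None
```

Run:
```python
from bench import env,eyes,kinematics,monitor
from h import *
yaw=.1147; bx=np.array([np.cos(yaw),np.sin(yaw),0]); by=np.array([-bx[1],bx[0],0])
n=-np.sin(np.radians(32))*bx+np.array([0,0,np.cos(np.radians(32))])
m=np.array([.513,.185,.110])
env.reach(m+.1*n,tool(-n,by))
f=eyes.grab_frame("wrist"); np.save("w1.npy",f,allow_pickle=True); cv2.imwrite("pics/w1.png",f["frame"][:,:,::-1])
s=monitor.sense(); print(s["clock"],s["position"],s["contact_force"])
```

```text
1.925 [0.46032538 0.17951678 0.19494157] [-0.01214072  0.72461636 -0.18138332]
```

View pics/w1.png

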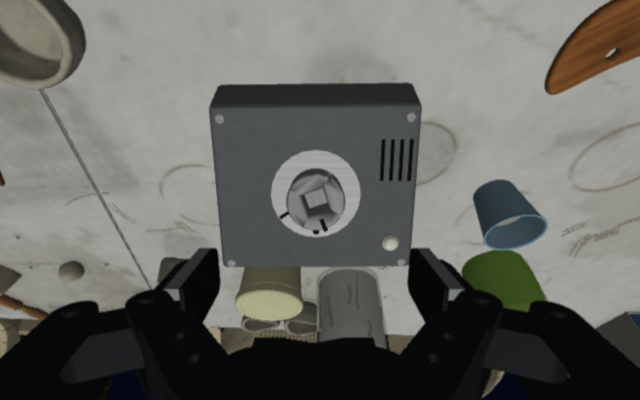

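Run:
```python
from h import *
f=np.load("w1.npy",allow_pickle=True).item()
im=f["frame"][:,:,::-1]
cv2.imwrite("pics/w1c.png",cv2.resize(im[145:245,265:370],None,fx=6,fy=6,interpolation=cv2.INTER_CUBIC)[:600])
print(proj(f,[[.513,.185,.11]]))
```

```text
[[313.16062397 201.12106395]]
```

View pics/w1c.png

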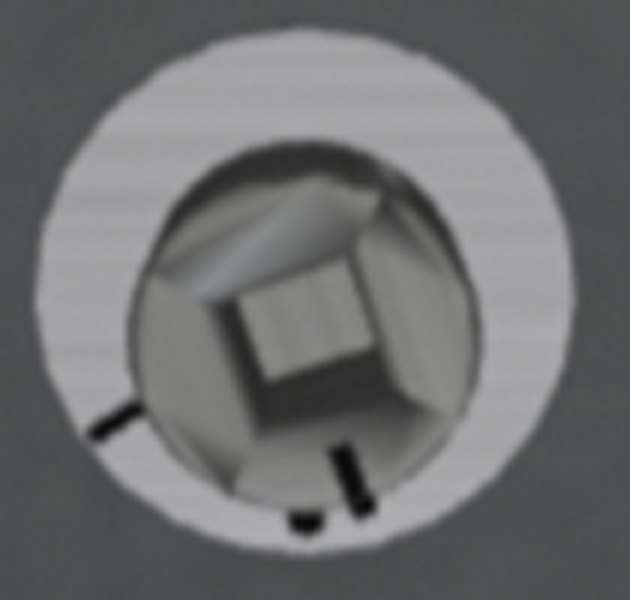

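```bash
cat > box.py <<'E'
from h import *
f=np.load("w1.npy",allow_pickle=True).item()
g=cv2.cvtColor(f["frame"],cv2.COLOR_RGB2GRAY)
c=lambda x,y:(265+(x+.5)/6-.5,145+(y+.5)/6-.5)
# disc extremes (crop)
m=np.zeros_like(g);
br=((g>125)).astype(np.uint8); br[:, :265]=0;br[:,370:]=0;br[:145]=0;br[245:]=0
cs=max(cv2.findContours(br,cv2.RETR_EXTERNAL,cv2.CHAIN_APPROX_NONE)[0],key=cv2.contourArea)
h=cv2.convexHull(cs).reshape(-1,2).astype(float)
yaw=.1147
for it in range(3):
    bx=np.array([np.cos(yaw),np.sin(yaw),0]); by=np.array([-bx[1],bx[0],0])
    n=-np.sin(np.radians(32))*bx+np.array([0,0,np.cos(np.radians(32))]); up=np.cross(by,n)
    p0=np.array([.528,.187,.086])
    P=onplane(f,h,p0,n)
    uv=np.c_[(P-p0)@by,(P-p0)@up].astype(np.float32)
    (cu,cv_),r=cv2.minEnclosingCircle(uv); el=cv2.fitEllipse(uv)
    C=p0+el[0][0]*by+el[0][1]*up
    p0n=C
    # face corners
    fc=onplane(f,[(213,107),(419,105),(411,265),(221,265)],p0,n)
    d1=fc[0]-fc[1];d2=fc[3]-fc[2]
    yaws=[np.arctan2(d[1],d[0])+np.pi/2 for d in(d1,d2)]
    # z of face plane is fixed .086 at centre -> shift p0 so face centre height .086 
if __name__=="__main__":
    print("disc",el,r,"C",C, "corners ctr",fc.mean(0),"yaws",yaws, "widths",np.linalg.norm(d1),np.linalg.norm(d2))
E
python3 box.py
```

```text
disc ((0.0016383782494813204, 0.0016865923535078764), (0.07881336659193039, 0.07903776317834854), 169.57496643066406) 0.039818648248910904 C [0.5292334  0.18879131 0.08689376] corners ctr [0.52616473 0.188983   0.08500255] yaws [np.float64(0.12287132319988459), np.float64(0.11493901770888226)] widths 0.16974486424266366 0.17903177591747402
```

```bash
cat >> box.py <<'E'
yaw=.117
bx=np.array([np.cos(yaw),np.sin(yaw),0]); by=np.array([-bx[1],bx[0],0]);ez=np.array([0,0,1.])
n=-np.sin(np.radians(32))*bx+np.cos(np.radians(32))*ez; up=np.cross(by,n)
o,_=ray(f,[(0,0)]); d=C-o; C=o+d*((.086-o[2])/d[2])
M=C+.028*n
if __name__=="__main__":
    print("C",C,"M",M,"proj M",proj(f,M), "floor",proj(f,M-.024*n))
    def ang(pts,p0):
        P=onplane(f,[c(*q) for q in pts],p0,n); v=np.c_[(P-p0)@up,-(P-p0)@by]; print((v*1e3).round(1).tolist()); return v
    print("pointer"); v=ang([(340,450),(364,510)],M); print(np.arctan2(v[:,1],v[:,0]), np.arctan2(*(v[1]-v[0])[::-1]))
    print("dot"); ang([(307,522)],C);print("bar");v=ang([(118,420)],C);print(np.arctan2(v[:,1],v[:,0]))
    print("floor"); v=ang([(240,297),(347,260),(373,345),(266,382)],M-.024*n)
    e=np.roll(v,-1,0)-v; print(np.arctan2(e[:,1],e[:,0])%(np.pi/2)-np.pi/2, np.linalg.norm(e,axis=1),v.mean(0))
    print("mouthsq"); v=ang([(205,300),(355,240),(400,390),(255,435)],M)
    e=np.roll(v,-1,0)-v; print(np.arctan2(e[:,1],e[:,0])%(np.pi/2)-np.pi/2, np.linalg.norm(e,axis=1),v.mean(0))
E
python3 box.py
```

```text
disc ((0.0016383782494813204, 0.0016865923535078764), (0.07881336659193039, 0.07903776317834854), 169.57496643066406) 0.039818648248910904 C [0.5292334  0.18879131 0.08689376] corners ctr [0.52616473 0.188983   0.08500255] yaws [np.float64(0.12287132319988459), np.float64(0.11493901770888226)] widths 0.16974486424266366 0.17903177591747402
C [0.53014971 0.18890468 0.086     ] M [0.51541341 0.18717262 0.10974535] proj M [[315.50164474 203.12920309]] floor [[315.36443583 195.8464485 ]]
pointer
[[13.9, -4.7], [22.6, -8.0]]
[-0.32469816 -0.34116371] -0.3672430181083197
dot
[[34.9, -0.4]]
bar
[[18.5, 28.2]]
[0.99042523]
floor
[[-1.6, 9.5], [-7.1, -6.2], [5.7, -10.1], [11.3, 5.7]]
[-0.33980777 -0.29535384 -0.34408684 -0.28045221] [0.01655308 0.01339488 0.01675745 0.01347709] [ 0.00207593 -0.0002564 ]
mouthsq
[[-7.1, 13.4], [-15.2, -6.5], [5.4, -12.7], [11.8, 6.9]]
[-0.38764324 -0.29185112 -0.31321058 -0.33282724] [0.02150935 0.02157666 0.02059712 0.01997606] [-0.00127915  0.00024085]
```

Run:
```python
from bench import env,eyes,kinematics,monitor
from h import *
a=-.31
env.reach([.586,-.2065,.235],tool((0,0,-1),(np.cos(a),np.sin(a),0)))
f=eyes.grab_frame("wrist"); np.save("w2.npy",f,allow_pickle=True); cv2.imwrite("pics/w2.png",f["frame"][:,:,::-1])
s=monitor.sense(); print(s["clock"],s["position"],s["contact_force"])
```

```text
3.4917 [ 0.58614579 -0.20529388  0.23509833] [-0.67532631 -0.66858867 -0.17731825]
```

View pics/w2.png

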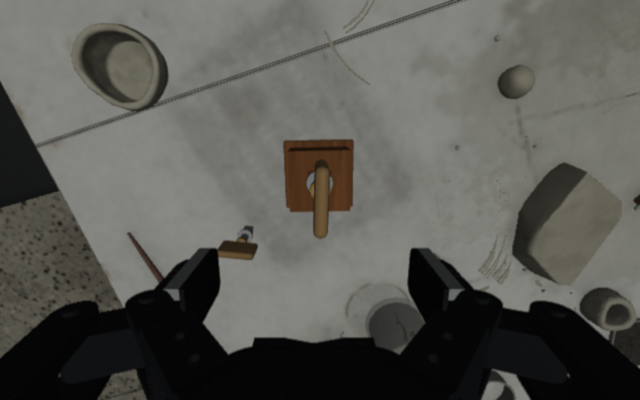

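Run:
```python
from h import *
f=np.load("w2.npy",allow_pickle=True).item()
im=f["frame"][:,:,::-1]
cv2.imwrite("pics/w2c.png",cv2.resize(im[135:245,275:365],None,fx=5.4,fy=5.4,interpolation=cv2.INTER_CUBIC))
```

```text
(no output)
```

View pics/w2c.png

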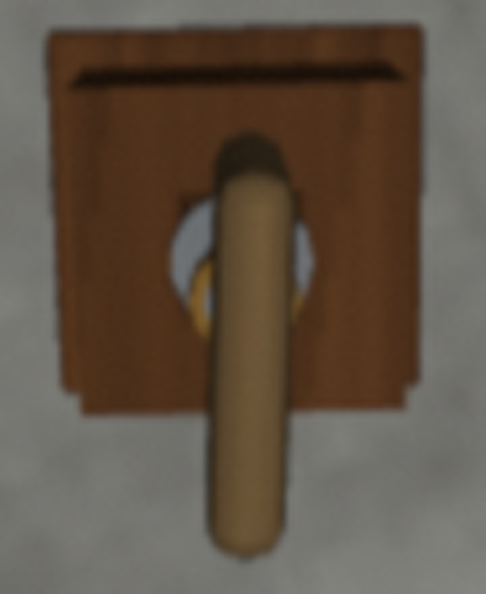

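Run:
```python
from h import *
f=np.load("w2.npy",allow_pickle=True).item()
t=lambda x,y:(275+x/5.4,135+y/5.4)
P=onz(f,[t(256,175),t(247,552),t(219,360),t(287,360)],.138);print(P.round(4))
m=P[:2].mean(0);d=P[1]-P[0];print(m,P[2:].mean(0),np.linalg.norm(d),np.linalg.norm(P[2]-P[3]),"y-ax angle",np.arctan2(d[1],d[0]),"x",np.arctan2(d[1],d[0])+np.pi/2,np.arctan2(d[1],d[0])-np.pi/2)
S=onz(f,[t(78,412),t(407,408)],.048);print("stand",S,np.linalg.norm(S[1]-S[0]),np.arctan2(*(S[1]-S[0])[1::-1]))
o,dd=ray(f,[t(247,265)]);print("cam",o)
# collar centre at height z of ~.06
print("collar",onz(f,[t(243,265)],.056))
```

```text
[[ 0.6011 -0.1814  0.138 ]
 [ 0.5829 -0.2356  0.138 ]
 [ 0.5879 -0.2057  0.138 ]
 [ 0.5974 -0.2087  0.138 ]]
[ 0.59201708 -0.20847069  0.138     ] [ 0.59265493 -0.20722273  0.138     ] 0.057152109436903166 0.009926548259188468 y-ax angle -1.8951094399544037 x -0.32431311315950717 -3.4659057667493003
stand [[ 0.55059241 -0.23097528  0.048     ]
 [ 0.61431619 -0.25035737  0.048     ]] 0.06660619206263028 -0.2952669315804342
cam [ 0.60610026 -0.14318027  0.37743295]
collar [[ 0.5918468  -0.21041754  0.056     ]]
```

Run:
```python
from bench import env,eyes,kinematics,monitor
from h import *
a=-.32; q=tool((0,0,-1),(np.cos(a),np.sin(a),0))
env.reach([.592,-.208,.19],q)
print(env.movel([.592,-.208,.095],.1,guard=15))
s=monitor.sense(); print(s["clock"],s["position"],s["contact_force"])
env.close_gripper(100)
s=monitor.sense(); print(s["clock"],s["position"],s["contact_force"],s["ft_torque"],s["finger_gap"])
f=eyes.grab_frame("wrist"); cv2.imwrite("pics/w3.png",f["frame"][:,:,::-1])
```

```text
False
4.8917 [ 0.59235625 -0.20817373  0.09577739] [0.56770332 0.26482629 0.58730487]
5.5583 [ 0.59210229 -0.20807529  0.09520664] [0.05557766 0.30322265 2.29075117] [ 0.00642751  0.03369804 -0.06005668] 0.1282838699519433
```

View pics/w3.png

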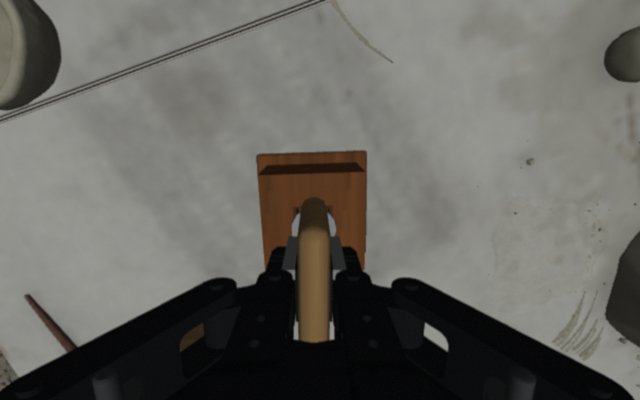

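The picture shows the handle centred between the pads (about 314,265), with the gap at about 11 mm. I'll lift it.

Run:
```python
from bench import env,eyes,kinematics,monitor
from h import *
print(env.movel([.592,-.208,.23],.12,guard=15))
s=monitor.sense(); print(s["clock"],s["position"],s["contact_force"],s["ft_torque"],s["finger_gap"],s["ee_rot"])
f=eyes.grab_frame("wrist"); np.save("w4.npy",f,allow_pickle=True);np.save("s4.npy",s,allow_pickle=True)
g=eyes.grab_frame("scene");np.save("sc4.npy",g,allow_pickle=True)
t=eyes.grab_frame("top");np.save("t4.npy",t,allow_pickle=True)
cv2.imwrite("pics/w4.png",f["frame"][:,:,::-1])
p=proj(g,[.592,-.208,.15])[0].astype(int);print(p); x,y=p
cv2.imwrite("pics/sc4.png",cv2.resize(g["frame"][max(0,y-60):y+60,x-60:x+60,::-1],None,fx=5,fy=5,interpolation=cv2.INTER_CUBIC))
```

```text
False
6.8833 [ 0.59174765 -0.20785474  0.22910977] [-0.89736718 -0.06899356 -1.04836194] [ 0.04177936 -0.00670479 -0.05731207] 0.13003763835411922 [ 0.11286787  0.6985998  -0.11245705  0.69754755]
[369 205]
```

View pics/w4.png

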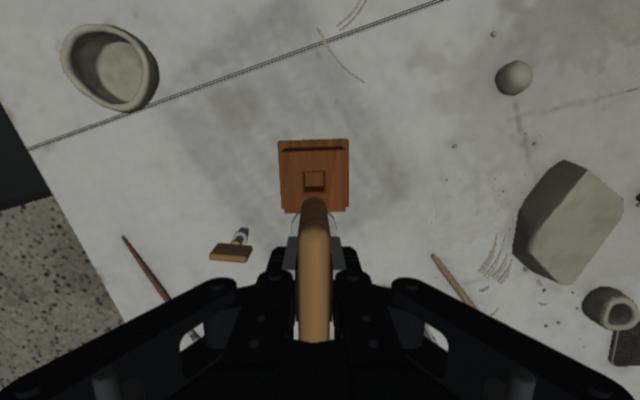

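View pics/sc4.png

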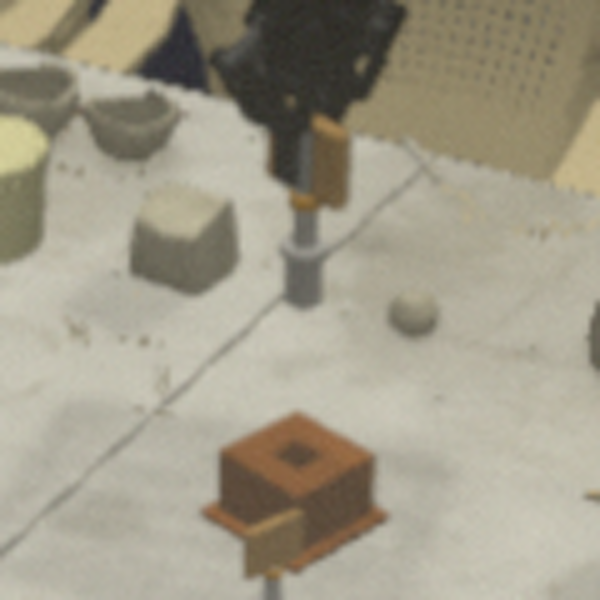

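Run:
```python
from h import *
f=np.load("w4.npy",allow_pickle=True).item();s=np.load("s4.npy",allow_pickle=True).item();g=np.load("sc4.npy",allow_pickle=True).item()
Rm=R.from_quat(s["ee_rot"]).as_matrix();p=s["position"]
P=onz(f,[(314,198),(303,197+30),(330,227)],p[2]+.0188+.024)
print("handle far end in tool (mm)",((P-p)@Rm*1e3).round(1))
x,y=369-60,205-60
for k in(.03,-.03,-.05,-.0772+.0188,-.0772): print(k,((proj(g,p+[0,0,k])[0]-[x,y])*5+2).round(1))
t=np.load("t4.npy",allow_pickle=True).item()
q=proj(t,p-[0,0,.0772])[0];print(q)
a,b=q.astype(int)
cv2.imwrite("pics/t4.png",cv2.resize(t["frame"][b-40:b+40,a-40:a+40,::-1],None,fx=7,fy=7,interpolation=cv2.INTER_CUBIC))
```

```text
handle far end in tool (mm) [[-42.8  39.5   0.3]
 [-42.8  29.5  -3.3]
 [-42.8  29.5   5.7]]
0.03 [307.8 133.9]
-0.03 [304.6 228.8]
-0.05 [303.5 259.6]
-0.05840000000000001 [303.1 272.3]
-0.0772 [302.1 300.7]
[382.60820593 208.29958461]
```

Run:
```python
from h import *
f=np.load("w4.npy",allow_pickle=True).item();s=np.load("s4.npy",allow_pickle=True).item()
Rm=R.from_quat(s["ee_rot"]).as_matrix();p=s["position"]
for k in (-.025,-.022): print(((onz(f,[(314,198)],p[2]+.0188+k)-p)@Rm*1e3).round(1))
im=f["frame"][:,:,::-1]
cv2.imwrite("pics/w4c.png",cv2.resize(im[180:260,270:360],None,fx=6.5,fy=6.5,interpolation=cv2.INTER_CUBIC))
print(proj(f,p+[0,0,-.0772]+.008*Rm[:,1]),proj(f,p+[0,0,-.0432]+.014*Rm[:,1]))
```

```text
[[ 6.2 26.8  0.4]]
[[ 3.2 27.6  0.4]]
[[313.42938829 198.50856644]] [[313.32789593 203.05529717]]
```

View pics/w4c.png

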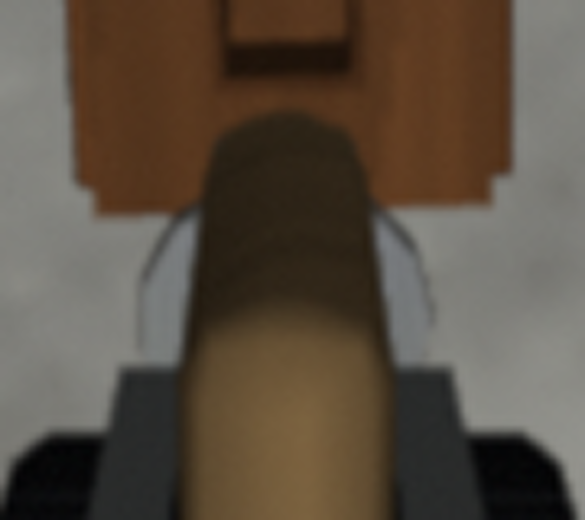

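View pics/t4.png

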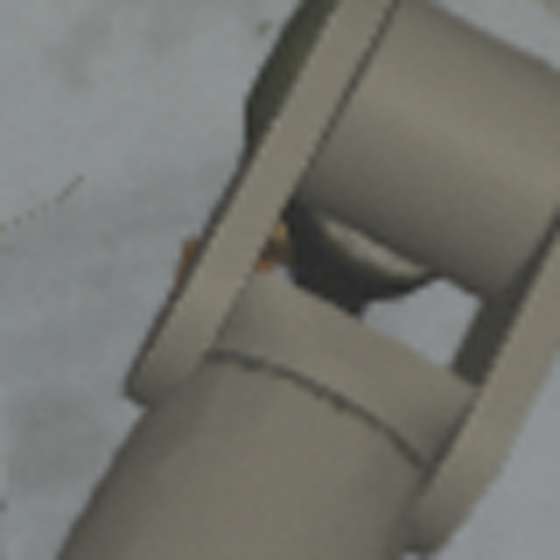

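```bash
cat > go.py <<'E'
from box import *
from bench import env,eyes,kinematics,monitor
th0=-.325
L=.0772
def q(th): return tool(-n,np.cos(th)*up-np.sin(th)*by)
def tip(s=None):
    s=s or monitor.sense(); Rm=R.from_quat(s["ee_rot"]).as_matrix()
    d=s["position"]+L*Rm[:,0]-M
    return np.array([d@up,d@by,d@n])*1e3
def st():
    s=monitor.sense();F=s["contact_force"]
    print("t %.2f tip(up,by,n) %s F(up,by,n) %s T.n %.3f gap %.3f"%(s["clock"],tip(s).round(2),np.round([F@up,F@by,F@n],1),s["ft_torque"]@n,s["finger_gap"]))
E
python3 - <<'E'
from go import *
for th in(th0,1.13,1.2):
    print(np.round(kinematics.ik(M+(L+.0)*n,q(th)),2))
env.reach(M+(L+.03)*n,q(th0)); st()
g=eyes.grab_frame("scene"); w=eyes.grab_frame("wrist")
x,y=proj(g,M)[0].astype(int)
a=cv2.resize(g["frame"][y-50:y+40,x-50:x+50,::-1],None,fx=4.4,fy=4.4,interpolation=cv2.INTER_CUBIC)
b=cv2.resize(w["frame"][145:265,270:365,::-1],None,fx=3.3,fy=3.3,interpolation=cv2.INTER_CUBIC)
cv2.imwrite("pics/a1.png",np.hstack([a,b]) if a.shape[0]==b.shape[0] else np.hstack([a,cv2.resize(b,(340,a.shape[0]))]))
np.save("w5.npy",w,allow_pickle=True);np.save("sc5.npy",g,allow_pickle=True)
E
```

```text
[ 0.14  0.11  2.03 -0.03  0.45 -0.27]
[ 0.14  0.11  2.03 -0.03  0.45  1.18]
[ 0.14  0.11  2.03 -0.03  0.45  1.25]
t 8.57 tip(up,by,n) [ 0.86 -0.57 29.89] F(up,by,n) [-0.4 -0.  -1.2] T.n 0.021 gap 0.125
```

View pics/a1.png

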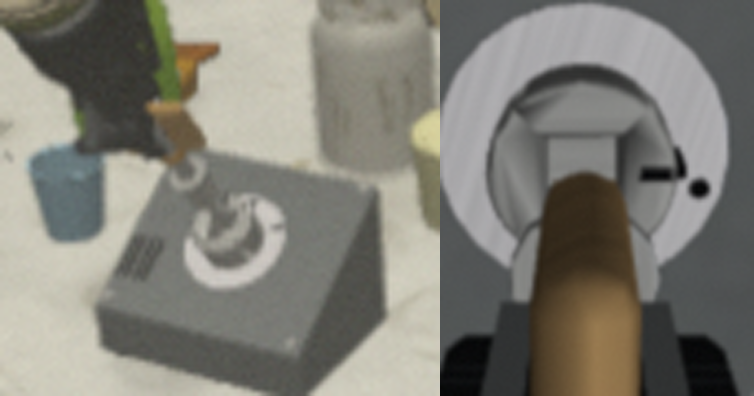

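Run:
```python
from go import *
# unguarded to 6mm above then guarded press
env.movel(M+(L+.007)*n,.08,guard=12); st()
r=env.movel(M+(L-.006)*n,.025,guard=8); print(r); st()
w=eyes.grab_frame("wrist"); g=eyes.grab_frame("scene")
x,y=proj(g,M)[0].astype(int)
a=cv2.resize(g["frame"][y-50:y+40,x-50:x+50,::-1],None,fx=4.4,fy=4.4,interpolation=cv2.INTER_CUBIC)
b=cv2.resize(w["frame"][145:265,270:365,::-1],(340,a.shape[0]),interpolation=cv2.INTER_CUBIC)
cv2.imwrite("pics/a2.png",np.hstack([a,b]))
```

```text
t 9.11 tip(up,by,n) [-0.13 -0.15  6.79] F(up,by,n) [-0.4  0.2 -1.1] T.n -0.061 gap 0.130
False
t 9.78 tip(up,by,n) [-0.23  0.05 -6.07] F(up,by,n) [-0.6  0.4 -2. ] T.n 0.040 gap 0.128
```

View pics/a2.png

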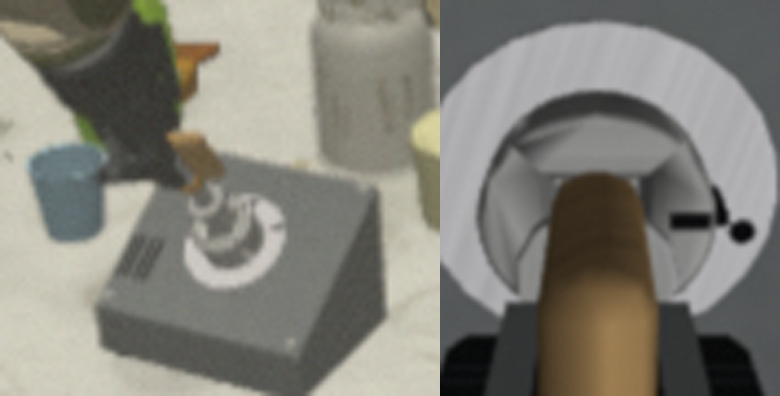

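Run:
```python
from go import *
r=env.movel(M+(L-.0255)*n,.03,guard=10); print(r); st()
w=eyes.grab_frame("wrist"); g=eyes.grab_frame("scene")
x,y=proj(g,M)[0].astype(int)
a=cv2.resize(g["frame"][y-50:y+40,x-50:x+50,::-1],None,fx=4.4,fy=4.4,interpolation=cv2.INTER_CUBIC)
b=cv2.resize(w["frame"][145:265,270:365,::-1],(340,a.shape[0]),interpolation=cv2.INTER_CUBIC)
cv2.imwrite("pics/a3.png",np.hstack([a,b]))
```

```text
True
t 10.47 tip(up,by,n) [ -0.17   0.26 -23.84] F(up,by,n) [-1.  -0.2  9.7] T.n 0.040 gap 0.129
```

View pics/a3.png

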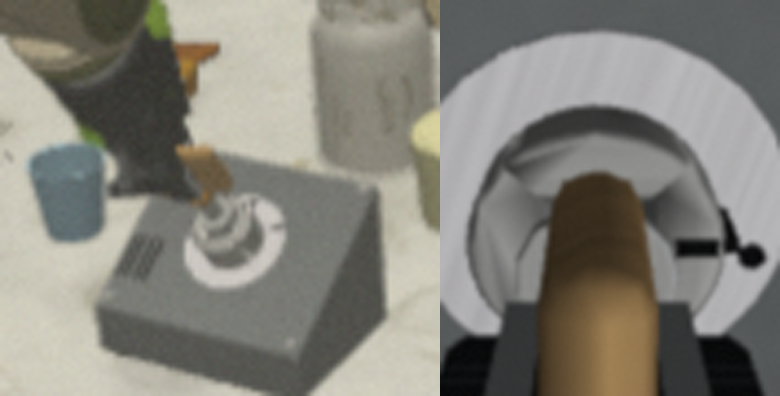

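Run:
```python
from go import *
j0=np.array(monitor.sense()["joints"]); np.save("j0.npy",j0); print(j0[5])
for d in (.15,.35,.6,.85,1.1,1.25,1.35):
    j=j0.copy(); j[5]+=d; env.set_joints(j); print(d,end=" "); st()
    if abs(monitor.sense()["ft_torque"]@n)>.5: break
w=eyes.grab_frame("wrist")
cv2.imwrite("pics/a4.png",w["frame"][:,:,::-1])
```

```text
-0.27103584242906653
0.15 t 10.83 tip(up,by,n) [ -0.11   0.58 -23.8 ] F(up,by,n) [-1.5  4.5  8.2] T.n -0.028 gap 0.128
0.35 t 11.14 tip(up,by,n) [ -0.09   0.64 -23.81] F(up,by,n) [-2.3  3.8  8. ] T.n -0.037 gap 0.125
0.6 t 11.49 tip(up,by,n) [  0.13   0.61 -23.82] F(up,by,n) [-1.9  4.3  6.4] T.n -0.055 gap 0.127
0.85 t 11.84 tip(up,by,n) [  0.3    0.55 -23.81] F(up,by,n) [-1.2  3.4  5.5] T.n -0.047 gap 0.130
1.1 t 12.19 tip(up,by,n) [  0.41   0.35 -23.81] F(up,by,n) [0.  3.3 5.1] T.n -0.008 gap 0.124
1.25 t 12.46 tip(up,by,n) [  0.38   0.26 -23.81] F(up,by,n) [1.3 4.4 3.8] T.n -0.063 gap 0.128
1.35 t 12.71 tip(up,by,n) [  0.37   0.22 -23.79] F(up,by,n) [1.  4.3 4.1] T.n -0.010 gap 0.129
```

View pics/a4.png

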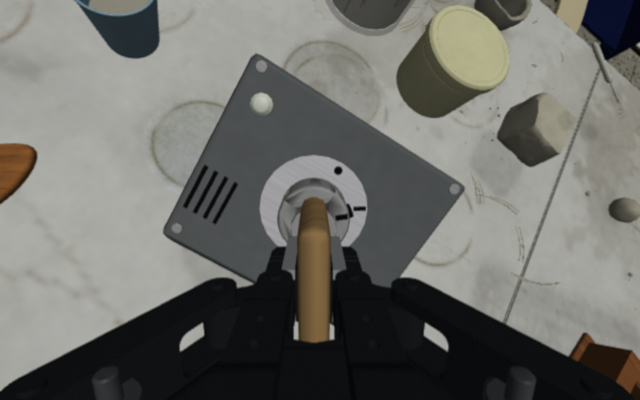

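Run:
```python
from go import *
j0=np.load("j0.npy")
for d in (1.4,1.45,1.5,1.55,1.6,1.65):
    j=j0.copy(); j[5]+=d; env.set_joints(j); s=monitor.sense(); print(d,round(s["joints"][5]-j0[5],3),s["joint_efforts"][5].round(3),end=" "); st()
    if abs(s["ft_torque"]@n)>.6: break
w=eyes.grab_frame("wrist")
cv2.imwrite("pics/a5.png",cv2.resize(w["frame"][130:260,240:400,::-1],None,fx=4.5,fy=4.5,interpolation=cv2.INTER_CUBIC))
```

```text
1.4 1.396 0.17 t 13.01 tip(up,by,n) [  0.36   0.18 -23.78] F(up,by,n) [2.3 2.7 4.2] T.n 0.077 gap 0.130
1.45 1.447 0.18 t 13.26 tip(up,by,n) [  0.27   0.17 -23.79] F(up,by,n) [3.  1.8 4. ] T.n 0.029 gap 0.128
1.5 1.497 0.364 t 13.51 tip(up,by,n) [  0.25   0.19 -23.78] F(up,by,n) [3.6 2.6 4.1] T.n 0.206 gap 0.129
1.55 1.547 0.701 t 13.76 tip(up,by,n) [  0.21   0.18 -23.8 ] F(up,by,n) [4.  0.8 4.2] T.n 0.529 gap 0.130
1.6 1.596 1.231 t 14.01 tip(up,by,n) [  0.23   0.15 -23.77] F(up,by,n) [3.9 2.3 2.8] T.n 1.138 gap 0.130
```

View pics/a5.png

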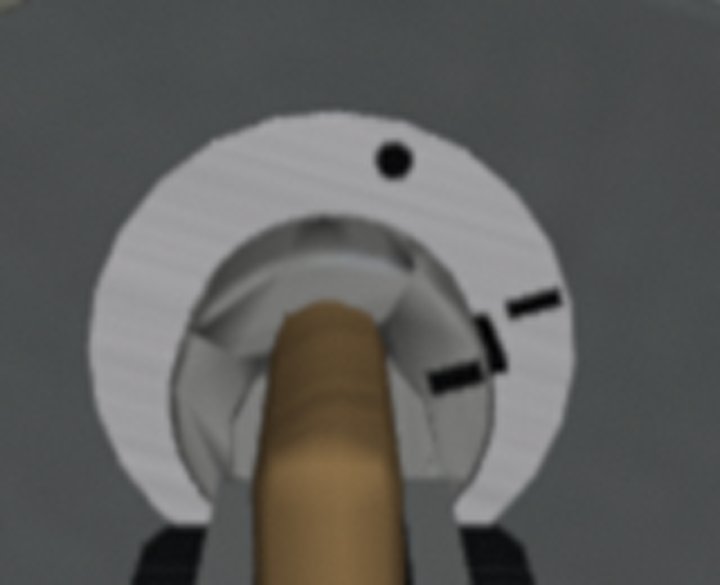

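Run:
```python
from go import *
j0=np.load("j0.npy"); j=j0.copy(); j[5]+=1.49; env.set_joints(j); st()
env.release(); st()
p=monitor.sense()["position"]
env.movel(p+.1*n,.12); st()
w=eyes.grab_frame("wrist"); np.save("w6.npy",w,allow_pickle=True);g=eyes.grab_frame("scene");t=eyes.grab_frame("top")
cv2.imwrite("pics/a6.png",w["frame"][:,:,::-1]);cv2.imwrite("pics/s6.png",g["frame"][:,:,::-1]);cv2.imwrite("pics/t6.png",t["frame"][:,:,::-1])
```

```text
t 14.31 tip(up,by,n) [  0.2    0.22 -23.77] F(up,by,n) [4.7 1.9 4.9] T.n 0.251 gap 0.123
t 15.02 tip(up,by,n) [ -0.26   0.24 -23.86] F(up,by,n) [-0.1  0.2  0.2] T.n 0.024 gap 1.001
t 16.00 tip(up,by,n) [-0.71  0.19 75.65] F(up,by,n) [-0.2 -0.3  0.1] T.n -0.029 gap 0.998
```

View pics/a6.png

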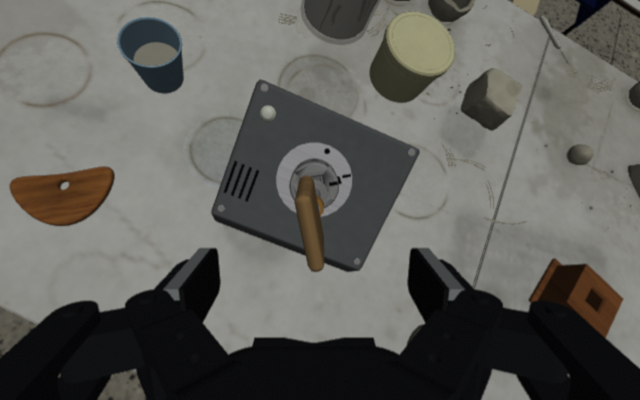

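View pics/s6.png

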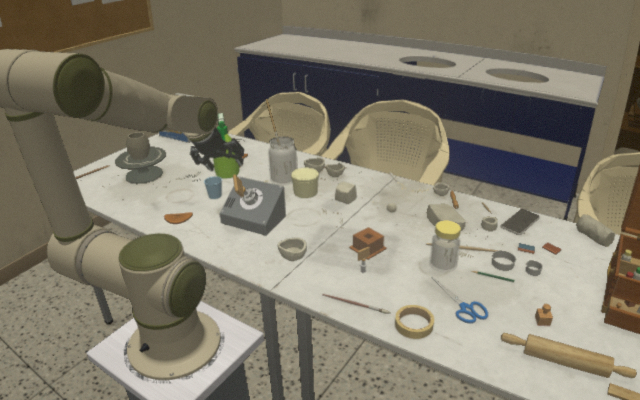

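Run:
```python
from go import *
w=eyes.grab_frame("wrist"); np.save("w7.npy",w,allow_pickle=True)
cv2.imwrite("pics/a7.png",cv2.resize(w["frame"][130:280,250:370,::-1],None,fx=4,fy=4,interpolation=cv2.INTER_CUBIC))
st()
```

```text
t 16.20 tip(up,by,n) [-0.64  0.17 75.65] F(up,by,n) [-1.  -0.3 -0.8] T.n -0.011 gap 1.001
```

View pics/a7.png

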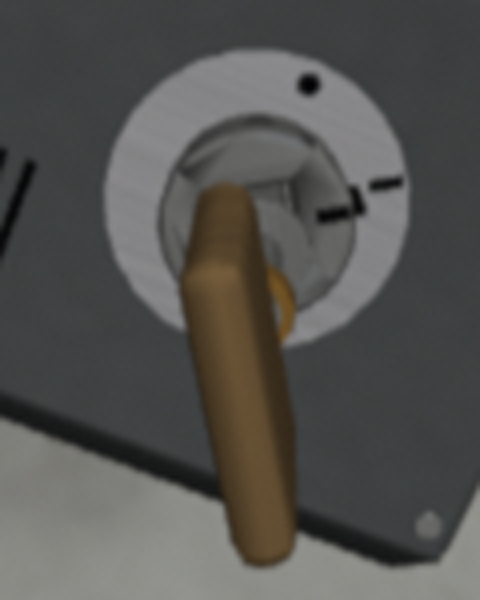

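Run:
```python
from go import *
f=np.load("w7.npy",allow_pickle=True).item()
c=lambda x,y:(250+x/4,130+y/4)
def a(pts,p0):
    P=onplane(f,[c(*q) for q in pts],p0,n); v=np.c_[(P-p0)@up,-(P-p0)@by]; print((v*1e3).round(1).tolist(),np.arctan2(v[:,1],v[:,0])); return v
v=a([(320,217),(350,211)],M); print(np.arctan2(*(v[1]-v[0])[::-1]))
print("bar",end="");a([(385,184)],C); print("dot",end="");a([(308,85)],C)
# predicted key handle centre-top and ends if upright at depth 24
th=1.0-.0; kx=np.cos(th)*up-np.sin(th)*by; ky=np.cross(n,kx)
G=M+(.096-.024)*n
for nm,P in(("top+y",G+.025*n+.03*ky),("top-y",G+.025*n-.03*ky),("bot+y",G-.025*n+.03*ky)): print(nm,((proj(f,P)[0]-[250,130])*4).round(0))
for k in (0,.006,.012): print("tilted 4deg, lift",k,((proj(f,M-.018*n+R.from_rotvec(-by*.09).apply((.115-.0)*n+.03*ky)-0*n+k*n)[0]-[250,130])*4).round(0))
```

```text
[[7.7, 13.6], [11.9, 19.6]] [1.0527991  1.02407751]
0.962545484828478
bar[[17.5, 29.3]] [1.03235638]
dot[[33.0, 0.5]] [0.01518185]
top+y [224. 174.]
top-y [284. 515.]
bot+y [230. 129.]
tilted 4deg, lift 0 [199. 235.]
tilted 4deg, lift 0.006 [197. 244.]
tilted 4deg, lift 0.012 [195. 253.]
```

Run:
```python
from go import *
env.reach(M+.09*by*-1.6+np.array([-.02,0,.13]),tool((0,0,-1),by)) if False else None
g=eyes.grab_frame("scene"); np.save("sc7.npy",g,allow_pickle=True)
x,y=proj(g,M)[0].astype(int)
cv2.imwrite("pics/a8.png",cv2.resize(g["frame"][y-35:y+35,x-45:x+45,::-1],None,fx=8,fy=8,interpolation=cv2.INTER_CUBIC))
for k in(0,.01,.047,.072,.097): print(k,((proj(g,M+k*n)[0]-[x-45,y-35])*8).round(0))
```

```text
0 [360. 281.]
0.01 [351. 268.]
0.047 [316. 220.]
0.072 [291. 187.]
0.097 [265. 153.]
```

View pics/a8.png

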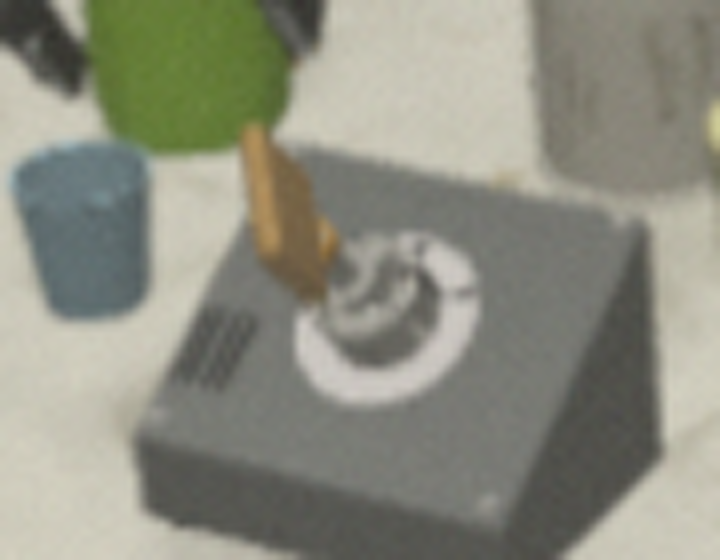

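Run:
```python
from go import *
f=np.load("w7.npy",allow_pickle=True).item();g=np.load("sc7.npy",allow_pickle=True).item()
x,y=proj(g,M)[0].astype(int)
c=lambda a,b:(250+a/4,130+b/4); d=lambda a,b:(x-45+a/8,y-35+b/8)
for p,q in(((215,270),(250,125)),((262,552),(262,255)),((237,410),(256,190)),((215,270),(262,255)),((262,552),(250,125))):
    P=tri([f,g],[c(*p),d(*q)]); v=P-M
    e=[np.linalg.norm(proj(h,P)[0]-np.array(k)) for h,k in((f,c(*p)),(g,d(*q)))]
    print((np.array([v@up,v@by,v@n])*1e3).round(1),np.round(e,2), np.linalg.norm(v-(-.012*n))*1e3)
```

```text
[10.  11.8 97.6] [0.57 0.12] 110.70988738475923
[-37.6 -16.2  89.6] [1.81 0.43] 109.57097958679084
[-13.3  -1.4  92.1] [1.38 0.31] 104.9630623180695
[-10.9  13.1  40.7] [10.54  2.82] 55.349897169892785
[-11.4 -11.1 134.7] [9.38 1.77] 147.52634110177272
```

Run:
```python
from go import *
job.hand_in() if 0 else None
from bench import job
job.hand_in(); st()
```

```text
the job is handed in; nothing more can be done
the job is handed in; nothing more can be done
```

I took the larger wooden-handled key out of its stand, put it in the socket, turned the switch clockwise to the stop, let go, backed off and handed in. It took about 16 s of the 51 s.

- **Insertion:** The key dropped straight in without any searching. The only contact force was the key's tip meeting the hole floor, at about 23.8 mm of the 24 mm depth.
- **Turn:** The torque climbed to about 1.1 N m once the key had turned about 0.13 rad past the expected play, so the stop was reached. After release the pointer measured about 1.02 rad against the bar at about 1.03, and the picture shows them lined up.
- **Key after release:** It leans about 0.12 rad down the slope. The play alone allows roughly 0.08–0.1 rad by my estimate, so this is slightly more than I expected. Measured from two cameras, its handle top was 92–94 mm above the mouth, against 96–97 mm for a fully seated key. I take it as still fully in, with rough pixel picks that disagreed by 1–2 px.
- **Surroundings:** In the scene picture after release, the pot, clay block, cup and jar looked where they were at the start. I checked that by eye only. The gripper was open and well clear of the key.

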